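# Set the label coder's variety wheel and print

### The job

One cheese stands on the scale and waits for its label. With a fingertip flick the rim of the label coder's thumbwheel, click by click (either way round), until the facet in the colour of that cheese's wax faces straight up at the pointers, settled in its click, and then press the green print key right down and let it come up. Do not press the key while another colour is up, do not force the coder, and leave the cheeses and everything else on the bench where they are.

Things in the scene. Friction and masses are not known exactly. Their poses are not given: they have to be found in the camera images.
- coder: label coder fixed to the bench: white box 200 (x) x 240 (y) x 100 mm high; origin at the centre of its underside, x to its back (away from the operator), y to its left, z up. Its flat top carries the thumbwheel front-left, the round green print key front-right and, from 4 to 100 mm behind the centre, a paper label roll between cheeks, up to 150 mm high
- wheel_axle (a point): centre of the thumbwheel on its axle, at (-38, 35, 84) mm in the coder's frame; axle along the coder's y. Wheel 20 mm wide: eight flat coloured facets 32 mm from the axle and, between them, eight straight radial ribs 4 mm thick that reach 42 mm from it. It stands up through the coder's top; the up-facing facet is 16 mm above the top. Room between two ribs: about 25 mm
- wheel (a joint): turn of the thumbwheel in rad, 0.785 (45 deg) per click, no end stops; a sprung detent holds it at each click. It grows as the wheel's top moves to the coder's back (+x). Facet facing up: 0 white, 0.785 blue, 1.571 yellow, 2.356 green, 3.142 red, 3.927 black, 4.712 violet, 5.498 (or -0.785) brown; repeats every 6.283. Starts at rest on white, blue or brown
- pointer (a point): where the chosen facet's middle must be: 32 mm straight above the axle. Two white pointers, 16 mm either side of the wheel's middle, 6 mm high, mark it. With a facet squarely up, the ribs beside it lean 22.5 deg forward and back: ends 39 mm above, 16 mm before or behind the axle. A rib pushed along x yields at 2 to 4 N; past half way the wheel snaps to the next click once the finger lifts out
- facet_yellow (a point): middle of the outer face of the wheel's yellow facet, 32 mm from the axle
- facet_green (a point): middle of the outer face of the wheel's green facet, 32 mm from the axle
- facet_red (a point): middle of the outer face of the wheel's red facet, 32 mm from the axle
- facet_black (a point): middle of the outer face of the wheel's black facet, 32 mm from the axle
- print_key (a joint): travel of the print key in m: 0 up, 0.006 fully down; sprung, returns by itself, about 5 N at full travel
- print_key_top (a point): centre of the top of the round green print key, 34 mm across, at (-42, -65, 122) mm in the coder's frame when up; pressed straight down; its black collar stands 12 mm above the coder's top
- scale_pan (a point): centre of the top of the steel pan (155 x 165 mm, 40 mm above the bench) of the low grey bench scale
- cheese_yellow: small cheese in yellow wax, 112 mm across, 64 mm high, 0.6 kg; origin at the centre of its underside. One of the four cheeses stands on the scale pan, the other three on the wooden ripening board along the back
- cheese_green: small cheese in green wax, 112 mm across, 64 mm high, 0.6 kg; origin at the centre of its underside. One of the four cheeses stands on the scale pan, the other three on the wooden ripening board along the back
- cheese_red: small cheese in red wax, 112 mm across, 64 mm high, 0.6 kg; origin at the centre of its underside. One of the four cheeses stands on the scale pan, the other three on the wooden ripening board along the back
- cheese_black: small cheese in black wax, 112 mm across, 64 mm high, 0.6 kg; origin at the centre of its underside. One of the four cheeses stands on the scale pan, the other three on the wooden ripening board along the back
- trier: cheese trier (sampling iron) lying on the bench: wooden cross handle 134 mm long along its x, 24 mm thick, steel tube 150 mm long towards its -y; origin under the middle of the handle
- wax_brush: brush with wooden handle, 220 mm long along its x, 42 mm wide, 20 mm high, origin under its middle
- label_roll: spare roll of labels standing on end, 90 mm across, 60 mm high, origin at the centre of its underside
- wax_jar: yellow jar of wax with a white lid, 84 mm across, 110 mm high, origin at the centre of its underside
Not all that is in view belongs to the job. What is meant by the cheese_yellow is not blue or purple, and is the larger of those in its own colour.

How it is judged:
By the outcome, as a careful person would: the job done as asked, in the order asked, and still so for the second after the job is handed in, with the robot touching nothing.
It also fails if it takes over 51 s, if anything falls off the work surface, if the arm or the gripper's body presses on something with over 40 N, if the wrist force passes 120 N, or if a joint passes its speed limit or range.

### The arm

A 6-joint arm with a two-finger parallel gripper is mounted at the origin on the work surface. World frame = base frame: x ahead of the robot, y to its left, z up, the work surface at z = 0. Lengths are in mm, angles in rad, forces in N, time in s.
With the tool pointing down it reaches from about 350 to 775 mm from the base axis. Payload 7.3 kg.
Tool frame: the origin (TCP) lies at the very end of the fingers, on their centre line; the grasp point (between the pads) lies 19 mm behind it (bot.grip_point_offset is the distance from the TCP to the grasp point, in mm); z points along the fingers, y is the line along which they close (so a half turn about z gives the same grasp; the last joint's range is limited). The gripper opens to 92 mm and grips with 3 to 60 N. Pads are 19 mm wide; open, the fingers measure 130 mm over their backs; the gripper's body (75 mm by 190 mm) begins 47 mm behind the grasp point.
Start: joints at [-1.434, 0.342, 1.524, -0, 1.275, -0.146], TCP at [146.521, -504.159, 226.741] pointing down, gripper open.
Joint ranges: [-2.53, 2.53], [-0.77, 2.02], [0.04, 2.7], [-1, 4.14], [0.28, 2.66], [-3.11, 3.11]. Speed limits (rad/s): [2.57, 2.57, 3.14, 3.14, 3.14, 3.14].

### API

Orientations are given as [roll, pitch, yaw] about the fixed x, y, z axes, in that order (R = Rz(yaw) Ry(pitch) Rx(roll)).
In Python, from plant import bot gives the robot as it stands. The module is installed in compiled form; this text tells all that it offers.
- The arm moves only by the shell command python3 -m jog 'ROWS' [OPENING]. ROWS is JSON, a list of rows, each a list of 6 numbers: the shift along the tool's x, y, z in mm, then the turn, a rotation vector about the tool's x, y, z in rad. In form: [[dx, dy, dz, rx, ry, rz], ...]. A call has 1 to 12 rows; each row shifts and turns the commanded pose from where the row before left it, along the tool's axes as they then stand; what a row does not reach is not made up. A row lasts 1/10 s, in which the tool goes at most 50 mm and 8.59 degrees, less where a joint would pass 70% of its speed; a pose out of reach is approached as far as the arm can. A call with a gripper value outside its range is refused whole. OPENING is the opening in per cent of the stroke, from 0 (shut) to 100 (fully open), set as the call begins (- or left out, the last holds). The fingers move at their own pace and stop on an object; the grip force is fixed at half the most. Time passes only in rows, so rows that do not move let the fingers close. It gives the time, the measured TCP pose, the force, the opening and the grip force at its end, in the units of the state.
- bot.get_obs(): the state, without advancing time (a new reading comes with each control period).
- bot.capture(name): name is "scene" or "top" or "wrist"; returns the picture (420x560x3 uint8, red, green, blue); there is no depth.
- bot.camera_model(name): a dict with "fx", "fy", "cx", "cy" (pixels), "position" and "orientation" of the camera in the world; the wrist camera has in their place "T_tool_cam" (4x4, takes a point from camera to tool coordinates, whose origin is the TCP and whose axes are the flange's). Camera axes: x right, y down, z forward; pixel columns grow to the right and rows downward; lengths in mm; the calibration is good to about 2 mm. The wrist camera is an equidistant fisheye: a pixel r from the principal point sees the ray r / f radians off the axis. A picture is of the moment at which its call begins: read the wrist's pose just before it. camera_model takes no time and is no camera call.
- bot.close_job(): hands the job in; it is judged then, once.
Trained networks look in the newest picture that a camera, given by its name, has taken for a name from the list of things; names that differ only in an ending like _2 or _b are one class to them, and where a whole thing is asked for, a point or a joint stands for the part that bears it (a point fixed in the world has none). Each returns a list of dicts, best first, with "p" (0 to 1); they miss things now and then, are a little off and sometimes report something else, mostly with a low value. They report only what shows in the picture. A call takes as long as a camera call. They do not tell look-alikes from the thing itself.
- bot.outline_of(target, camera): "mask" (420x560 bool, what is visible of it) and "pixel" ([column, row] in pixels, amid what is visible of it).
The state is a dict: "time": time; "joint_positions": joint angles; "dq": joint speeds; "tau": joint torques, N m; "tool_pos": TCP position; "tcp_rot": TCP orientation; "contact_force": force on the tool from outside, world axes, zero at the start; "moment": the same for the moment, N m; "grip_width": finger opening in mm; "finger_force": force on a finger pad.
Only numpy, scipy, OpenCV 4.12 (cv2) and the standard library are available. Lean on these libraries where they do the work, as an engineer would, in place of code of your own. Each camera call takes 0.05 s, during which the arm holds its last target. There are 200 camera calls.

## Working session

There is one attempt and no reset: what is moved stays moved. The work goes in short steps, Python scripts to look and compute and a shell command to move; the robot and the scene stay as the last step left them, time stands still between calls to the robot, and variables do not carry over. Pictures are saved under pics/ and viewed, at most 10 in all, crops included, and the job is handed in when it is done.

```bash
mkdir -p pics
python3 - <<'E'
from plant import bot
import cv2,numpy as np
a=bot.capture("scene");b=bot.capture("top")
cv2.imwrite("pics/s.png",a[:,:,::-1]);cv2.imwrite("pics/t.png",b[:,:,::-1])
o=bot.get_obs();print({k:np.round(v,3).tolist() for k,v in o.items()})
for c in("scene","top"):
  print(c,bot.camera_model(c))
  for n in["coder","wheel_axle","print_key_top","scale_pan","cheese_yellow","cheese_green","cheese_red","cheese_black","facet_yellow","pointer"]:
    try: print(n,[(round(d["p"],2),np.round(d["pixel"]).tolist(),int(d["mask"].sum())) for d in bot.outline_of(n,c)[:3]])
    except Exception as e: print(n,e)
E
```

```text
{'time': 0.1, 'joint_positions': [-1.434, 0.343, 1.525, 0.0, 1.275, -0.146], 'dq': [-0.001, -0.001, -0.003, -0.001, -0.001, 0.0], 'tau': [0.001, -43.2, -24.47, 0.072, 0.053, -0.0], 'tool_pos': [146.463, -503.783, 226.13], 'tcp_rot': [-3.14, -0.0, 0.283], 'contact_force': [-0.921, -0.03, -0.138], 'moment': [0.03, -0.016, -0.044], 'finger_force': 0.0, 'grip_width': 91.932}
scene {'fx': 406.58583113066294, 'fy': 406.58583113066294, 'cx': 278.1374648705302, 'cy': 208.5082695055376, 'position': array([1584.53173994,   65.80212078,  738.13182781]), 'orientation': array([-2.11675289, -0.02390731,  1.63043472])}
coder [(0.62, [208.0, 218.0], 4766)]
wheel_axle [(0.7, [209.0, 215.0], 4853), (0.43, [194.0, 189.0], 54)]
print_key_top [(0.64, [375.0, 259.0], 1430), (0.3, [220.0, 194.0], 62), (0.27, [334.0, 272.0], 1468)]
scale_pan [(0.6, [372.0, 260.0], 1382)]
cheese_yellow [(0.95, [289.0, 214.0], 794), (0.87, [336.0, 214.0], 450), (0.75, [295.0, 249.0], 405)]
cheese_green [(0.56, [226.0, 267.0], 1460)]
cheese_red [(0.76, [366.0, 235.0], 1129)]
cheese_black [(0.98, [269.0, 272.0], 1463)]
facet_ye
[... 176 characters left out ...]
427, 'position': array([ 332.07199535,   -4.74765114, 1355.24366818]), 'orientation': array([-2.94507877,  0.00423069, -1.55670965])}
coder [(0.83, [346.0, 226.0], 6910)]
wheel_axle [(0.67, [347.0, 226.0], 6894)]
print_key_top [(0.15, [427.0, 247.0], 656)]
scale_pan [(0.79, [185.0, 209.0], 2326)]
cheese_yellow [(0.88, [219.0, 132.0], 1163), (0.87, [256.0, 189.0], 514), (0.62, [264.0, 251.0], 1205)]
cheese_green [(0.67, [311.0, 134.0], 1130)]
cheese_red [(0.66, [181.0, 184.0], 1210), (0.26, [334.0, 234.0], 160)]
cheese_black [(0.78, [277.0, 131.0], 1174), (0.7, [372.0, 239.0], 126)]
facet_yellow [(0.43, [332.0, 238.0], 151), (0.35, [345.0, 225.0], 6933)]
pointer [(0.81, [345.0, 228.0], 6851)]
```

View pics/s.png

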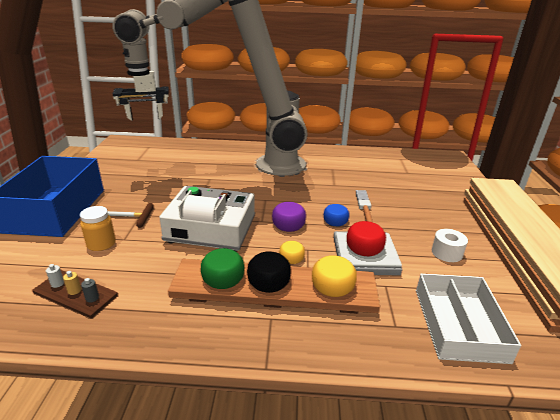

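View pics/t.png

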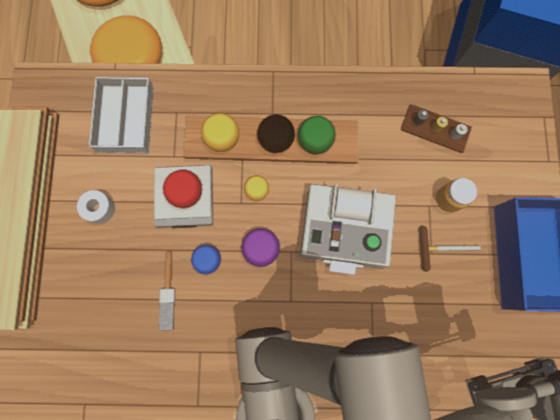

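The cheese on the scale (top view, 182,188) is red. The coder is at about (350,226), its key at (373,242) and its wheel at (335,236).

```bash
cat > h.py <<'E'
import numpy as np,cv2
from scipy.spatial.transform import Rotation as R
from plant import bot
def proj(P,c):
    m=bot.camera_model(c);Rm=R.from_euler('xyz',m["orientation"]).as_matrix()
    q=(np.atleast_2d(P)-m["position"])@Rm
    return np.c_[m["fx"]*q[:,0]/q[:,2]+m["cx"],m["fy"]*q[:,1]/q[:,2]+m["cy"]]
def back(px,z,c):
    m=bot.camera_model(c);Rm=R.from_euler('xyz',m["orientation"]).as_matrix()
    d=Rm@[(px[0]-m["cx"])/m["fx"],(px[1]-m["cy"])/m["fy"],1];p=m["position"]
    return p+d*(z-p[2])/d[2]
E
python3 - <<'E'
from h import *
from scipy.optimize import least_squares
b=cv2.imread("pics/t.png")
crop=b[175:285,290:410];cv2.imwrite("pics/tc.png",cv2.resize(crop,None,fx=6,fy=5.4,interpolation=cv2.INTER_CUBIC))
hsv=cv2.cvtColor(b,cv2.COLOR_BGR2HSV)
g=cv2.inRange(hsv,(45,100,60),(80,255,255));n,l,s,c=cv2.connectedComponentsWithStats(g)
for i in range(1,n):
  if s[i][4]>20 : print(s[i],c[i],back(c[i],122,"top").round(1))
for p in [(310,185),(394,193),(389,267),(303,257)]: print(back(p,100,"top").round(1))
print(back((335,236),124,"top").round(1))
E
```

```text
[ 299  117   36   36 1012] [316.28557312 134.25296443] [ 774.1 -103.9  122. ]
[367 236  13  12 122] [372.75409836 241.42622951] [ 474.7 -254.1  122. ]
[633.  -87.7 100. ]
[ 613.2 -321.2  100. ]
[ 408.8 -300.5  100. ]
[432.4 -68.8 100. ]
[ 487.7 -153.1  124. ]
```

View pics/tc.png

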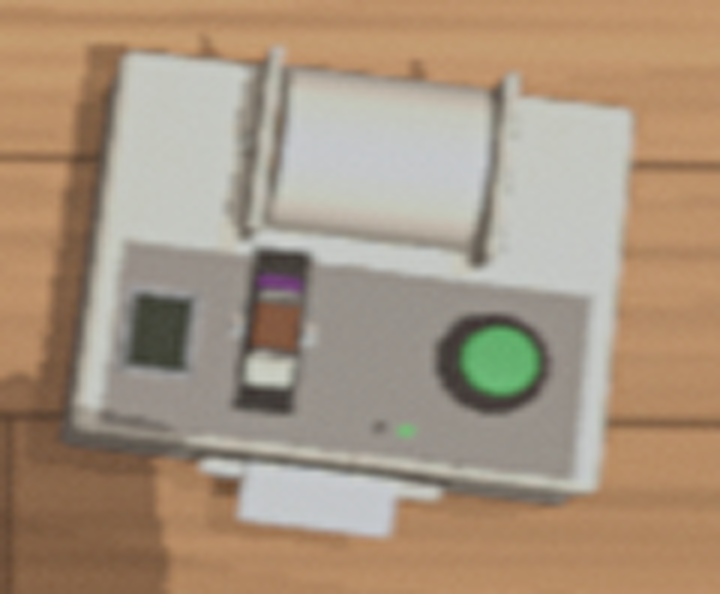

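The front facet is white, brown is up and violet is behind, so the wheel is at −0.785. Red is 5 clicks toward +x, which is the side clear of the roll. Next I fit the coder pose.

Run:
```python
from h import *
from scipy.optimize import least_squares
C=np.array([[100,120,100],[100,-120,100],[-100,-120,100],[-100,120,100],[-42,-65,122],[-38,35,116]],float)
px=np.array([(122,52),(632,112),(597,492),(76,418),(0,0),(275,328)],float)/[6,5.4]+[290-.4,175-.4]
px[4]=(372.75,241.43)
def W(v,P=C):return R.from_euler('z',v[2]).apply(P)+[v[0],v[1],0]
f=lambda v:(proj(W(v),"top")-px).ravel()
r=least_squares(f,[520,-195,-.09],loss='soft_l1');v=r.x
print(v.round(4),r.fun.reshape(-1,2).round(1))
print("axle",W(v,[[-38,35,84]]),"key",W(v,[[-42,-65,122]]))
np.save("v.npy",v)
s=proj(W(v),"scene");im=cv2.imread("pics/s.png");print(s.round())
o=bot.get_obs();T=R.from_euler('xyz',o["tcp_rot"])
# target above front of wheel: coder rel x -32 from axle
t=W(v,[[-38-32,35,180]])[0];d=T.inv().apply(t-o["tool_pos"])
print("tool d",d.round(1),"dyaw world",v[2]-o["tcp_rot"][2])
```

```text
[ 5.243426e+02 -1.945387e+02 -1.203000e-01] [[-0.  -1. ]
 [ 0.7 -0.9]
 [ 0.3  0.6]
 [-1.3  2.4]
 [-0.  -0. ]
 [-0.  -0.1]]
axle [[ 490.81933319 -155.22980696   84.        ]] key [[ 474.84285954 -254.02632659  122.        ]]
[[238. 226.]
 [158. 216.]
 [184. 184.]
 [255. 192.]
 [193. 188.]
 [223. 194.]]
tool d [ 398.6 -251.5   46.7] dyaw world -0.4031862642018007
```

```bash
python3 -m jog '[[33,-21,0,0,0,0],[33,-21,0,0,0,0],[33,-21,0,0,0,0],[33,-21,0,0,0,0],[33,-21,0,0,0,0],[33,-21,0,0,0,0],[33,-21,0,0,0,0],[33,-21,0,0,0,0],[33,-21,0,0,0,0],[33,-21,0,0,0,0],[33,-21,0,0,0,0],[33,-21,0,0,0,0]]' 0
python3 -m jog '[[0,0,0,0,0,0.1],[0,0,0,0,0,0.1],[0,0,0,0,0,0.1],[0,0,0,0,0,0.1],[0,0,0,0,0,0],[0,0,0,0,0,0]]'
cat >> h.py <<'E'
def W(P):
    v=np.load("v.npy");return R.from_euler('z',v[2]).apply(np.atleast_2d(P))+[v[0],v[1],0]
def go(P):
    o=bot.get_obs();v=np.load("v.npy");T=R.from_euler('xyz',o["tcp_rot"])
    print("pos",o["tool_pos"].round(1),"tool d",T.inv().apply(W(P)[0]-o["tool_pos"]).round(1),"turn(tool)",(T.inv()*R.from_euler('xyz',[np.pi,0,v[2]])).as_rotvec().round(3),"F",o["contact_force"].round(1),"t",o["time"])
def wproj(P):
    m=bot.camera_model("wrist");o=bot.get_obs();T=np.eye(4);T[:3,:3]=R.from_euler('xyz',o["tcp_rot"]).as_matrix();T[:3,3]=o["tool_pos"]
    M=np.linalg.inv(T@m["T_tool_cam"]);q=np.atleast_2d(P)@M[:3,:3].T+M[:3,3]
    th=np.arctan2(np.hypot(q[:,0],q[:,1]),q[:,2]);ph=np.arctan2(q[:,1],q[:,0])
    return np.c_[m["cx"]+m["fx"]*th*np.cos(ph),m["cy"]+m["fy"]*th*np.sin(ph)]
E
python3 - <<'E'
from h import *
go([-70,35,120])
px=wproj(W([[-42,-65,122],[-38,35,116],[100,120,100],[100,-120,100],[-100,-120,100],[-100,120,100],[-54,45,123],[-54,25,123],[-22,45,123],[-22,25,123]]))
im=bot.capture("wrist")[:,:,::-1].copy()
for p in px: cv2.circle(im,tuple(int(x*8) for x in p),16,(255,0,255),1,shift=3)
cv2.imwrite("pics/w1.png",im);print(px.round())
E
```

```text
time: 2.3
tool_pos: [457.4, -150.3, 226.9]
tcp_rot: [3.141, -0.0, 0.283]
contact_force: [0.2, -0.9, -0.8]
grip_width: 1.9
finger_force: 0.0
time: 2.9
tool_pos: [456.5, -151.7, 226.7]
tcp_rot: [3.142, -0.0, -0.115]
contact_force: [0.6, 0.0, 0.2]
grip_width: 0.7
finger_force: 0.0
pos [ 456.5 -151.7  226.7] tool d [  2.5  -0.6 106.7] turn(tool) [ 0.    -0.     0.006] F [0.6 0.  0.2] t 2.9
[[400. 172.]
 [282. 164.]
 [189.  13.]
 [447.  25.]
 [437. 227.]
 [192. 227.]
 [270. 184.]
 [295. 184.]
 [270. 145.]
 [295. 145.]]
```

View pics/w1.png

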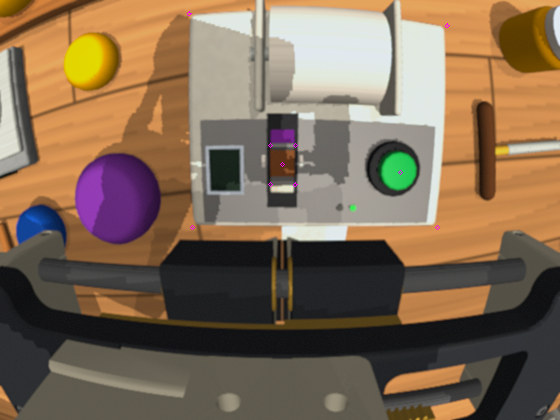

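The projections match the key and the wheel. Descend in front of the front rib and make one click.

```bash
python3 -m jog '[[0,-0.5,35,0,0,0],[0,0,35,0,0,0],[0,0,22,0,0,0],[0,0,10,0,0,0],[0,0,4.5,0,0,0],[0,0,0,0,0,0]]'
python3 -m jog '[[5,0,0,0,0,0],[5,0,0,0,0,0],[5,0,0,0,0,0],[5,0,0,0,0,0],[5,0,0,0,0,0],[5,0,0,0,0,0],[5,0,0,0,0,0],[0,0,0,0,0,0]]'
python3 -m jog '[[0,0,-15,0,0,0],[0,0,-15,0,0,0],[-17,0,0,0,0,0],[-18,0,0,0,0,0],[0,0,0,0,0,0]]'
python3 - <<'E'
from h import *
go([-72,35,120])
im=bot.capture("wrist")[:,:,::-1]
cv2.imwrite("pics/w2.png",cv2.resize(im[60:260,180:460],None,fx=2,fy=2))
E
```

```text
time: 3.55
tool_pos: [456.8, -151.4, 120.5]
tcp_rot: [3.141, -0.0, -0.117]
contact_force: [0.1, 0.2, 0.1]
grip_width: -0.1
finger_force: 0.0
time: 4.35
tool_pos: [492.0, -155.4, 120.1]
tcp_rot: [3.141, -0.0, -0.117]
contact_force: [-0.2, 0.3, 0.1]
grip_width: 0.3
finger_force: 0.0
time: 4.85
tool_pos: [454.7, -150.6, 150.1]
tcp_rot: [-3.141, 0.002, -0.118]
contact_force: [1.2, -0.2, 0.4]
grip_width: 0.7
finger_force: 0.0
pos [ 454.7 -150.6  150.1] tool d [ 2.4  0.3 30.1] turn(tool) [-0.     0.002  0.003] F [ 1.2 -0.2  0.4] t 4.85
```

View pics/w2.png

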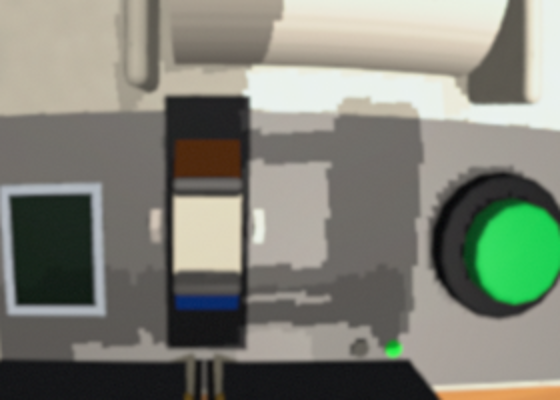

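It clicked once: white is up and blue is in front. Four more to go.

```bash
python3 -m jog '[[1,0,15,0,0,0],[0,0,15,0,0,0],[0,0,0,0,0,0],[5,0,0,0,0,0],[5,0,0,0,0,0],[5,0,0,0,0,0],[5,0,0,0,0,0],[5,0,0,0,0,0],[5,0,0,0,0,0],[5,0,0,0,0,0],[0,0,0,0,0,0]]'
python3 -m jog '[[0,0,-15,0,0,0],[0,0,-15,0,0,0],[-17,0,0,0,0,0],[-18,0,0,0,0,0],[0,0,0,0,0,0]]'
python3 -m jog '[[0,0,15,0,0,0],[0,0,15,0,0,0],[0,0,0,0,0,0],[5,0,0,0,0,0],[5,0,0,0,0,0],[5,0,0,0,0,0],[5,0,0,0,0,0],[5,0,0,0,0,0],[5,0,0,0,0,0],[5,0,0,0,0,0],[0,0,0,0,0,0]]'
python3 -m jog '[[0,0,-15,0,0,0],[0,0,-15,0,0,0],[-17,0,0,0,0,0],[-18,0,0,0,0,0],[0,0,0,0,0,0]]'
python3 -m jog '[[0,0,15,0,0,0],[0,0,15,0,0,0],[0,0,0,0,0,0],[5,0,0,0,0,0],[5,0,0,0,0,0],[5,0,0,0,0,0],[5,0,0,0,0,0],[5,0,0,0,0,0],[5,0,0,0,0,0],[5,0,0,0,0,0],[0,0,0,0,0,0]]'
python3 -m jog '[[0,0,-15,0,0,0],[0,0,-15,0,0,0],[-17,0,0,0,0,0],[-18,0,0,0,0,0],[0,0,0,0,0,0]]'
python3 - <<'E'
from h import *
go([-72,35,120])
im=bot.capture("wrist")[:,:,::-1]
cv2.imwrite("pics/w3.png",cv2.resize(im[60:260,180:460],None,fx=2,fy=2))
E
```

```text
time: 6.0
tool_pos: [492.7, -155.4, 120.1]
tcp_rot: [3.142, 0.0, -0.117]
contact_force: [1.1, -0.7, 0.7]
grip_width: 0.6
finger_force: 0.1
time: 6.5
tool_pos: [455.8, -150.8, 150.2]
tcp_rot: [-3.141, 0.002, -0.118]
contact_force: [-0.0, 0.6, -0.1]
grip_width: 0.4
finger_force: 0.0
time: 7.6
tool_pos: [492.7, -155.4, 120.1]
tcp_rot: [3.142, 0.0, -0.117]
contact_force: [0.1, 0.2, 0.0]
grip_width: 0.6
finger_force: 0.1
time: 8.1
tool_pos: [455.8, -150.8, 150.2]
tcp_rot: [-3.141, 0.001, -0.118]
contact_force: [0.0, 0.0, -0.4]
grip_width: 0.5
finger_force: 0.0
time: 9.2
tool_pos: [492.7, -155.4, 120.1]
tcp_rot: [3.142, 0.0, -0.117]
contact_force: [0.0, 0.2, -0.4]
grip_width: 0.5
finger_force: 0.1
time: 9.7
tool_pos: [455.8, -150.8, 150.2]
tcp_rot: [-3.141, 0.002, -0.118]
contact_force: [0.7, 0.5, 0.4]
grip_width: 0.7
finger_force: 0.0
pos [ 455.8 -150.8  150.2] tool d [ 1.3  0.2 30.2] turn(tool) [-0.     0.002  0.003] F [0.7 0.5 0.4] t 9.7
```

View pics/w3.png

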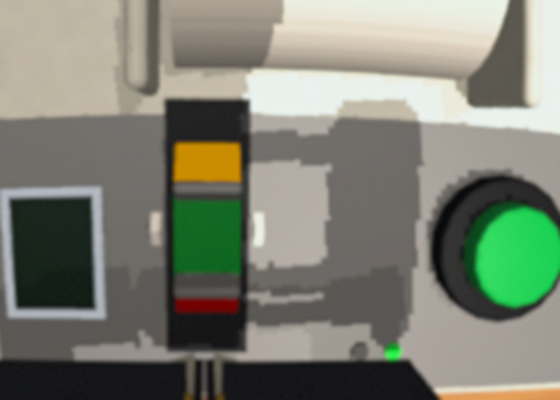

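Green is up between the pointers and red is next. One more click.

```bash
python3 -m jog '[[0,0,15,0,0,0],[0,0,15,0,0,0],[0,0,0,0,0,0],[5,0,0,0,0,0],[5,0,0,0,0,0],[5,0,0,0,0,0],[5,0,0,0,0,0],[5,0,0,0,0,0],[5,0,0,0,0,0],[5,0,0,0,0,0],[0,0,0,0,0,0]]'
python3 -m jog '[[0,0,-15,0,0,0],[0,0,-15,0,0,0],[-17,0,0,0,0,0],[-18,0,0,0,0,0],[0,0,0,0,0,0],[0,0,0,0,0,0]]'
python3 - <<'E'
from h import *
go([-42,-65,122])
im=bot.capture("wrist")[:,:,::-1]
cv2.imwrite("pics/w4.png",cv2.resize(im[60:260,180:460],None,fx=2,fy=2))
E
```

```text
time: 10.85
tool_pos: [492.8, -155.4, 120.1]
tcp_rot: [3.142, 0.0, -0.117]
contact_force: [-0.0, -0.1, 0.1]
grip_width: -0.0
finger_force: 0.1
time: 11.45
tool_pos: [457.9, -151.5, 150.5]
tcp_rot: [3.141, -0.001, -0.118]
contact_force: [0.6, 0.4, -0.2]
grip_width: 0.5
finger_force: 0.0
pos [ 457.9 -151.5  150.5] tool d [28.8 99.8 28.5] turn(tool) [ 0.    -0.001  0.003] F [ 0.6  0.4 -0.2] t 11.45
```

View pics/w4.png

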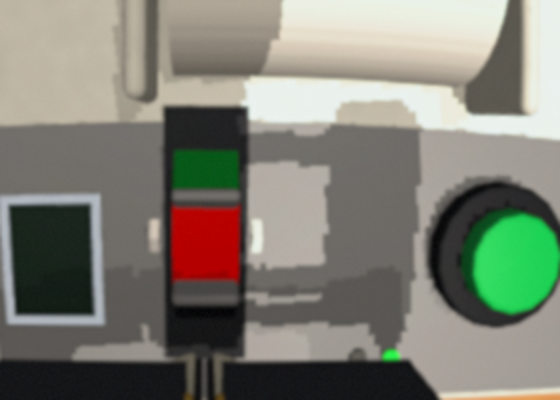

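Red is squarely up. Now the key.

```bash
python3 -m jog '[[10,33,0,0,0,0],[10,33,0,0,0,0],[9,33.5,0,0,0,0],[0,0,15,0,0,0],[0,0,9,0,0,0],[0,0,0,0,0,0]]'
python3 -m jog '[[0,0,2,0,0,0],[0,0,2,0,0,0],[0,0,2,0,0,0],[0,0,2,0,0,0],[0,0,1,0,0,0],[0,0,0,0,0,0]]'
```

```text
time: 12.1
tool_pos: [474.1, -252.7, 124.5]
tcp_rot: [-3.14, 0.003, -0.117]
contact_force: [-1.1, 1.1, -0.1]
grip_width: 0.7
finger_force: 0.0
time: 12.7
tool_pos: [475.1, -253.3, 117.6]
tcp_rot: [3.142, -0.001, -0.117]
contact_force: [1.8, 4.0, 3.7]
grip_width: 0.4
finger_force: 2.0
```

```bash
python3 -m jog '[[0,0,1,0,0,0],[0,0,1,0,0,0],[0,0,0,0,0,0],[0,0,0,0,0,0]]'
```

```text
time: 13.1
tool_pos: [475.1, -253.5, 116.2]
tcp_rot: [3.141, -0.001, -0.117]
contact_force: [1.0, 3.5, 10.9]
grip_width: 0.5
finger_force: 5.1
```

```bash
python3 -m jog '[[0,0,0.5,0,0,0],[0,0,0,0,0,0],[0,0,0,0,0,0]]'
python3 -m jog '[[0,0,-3,0,0,0],[0,0,-6,0,0,0],[0,0,-25,0,0,0],[0,0,-40,0,0,0],[0,0,-40,0,0,0],[-40,0,0,0,0,0],[-30,0,0,0,0,0],[0,0,0,0,0,0],[0,0,0,0,0,0]]'
python3 - <<'E'
from h import *
im=bot.capture("wrist")[:,:,::-1];t=bot.capture("scene")[:,:,::-1]
a=cv2.resize(im,(560,420));cv2.imwrite("pics/w5.png",np.hstack([a[:300,:400],t[150:,120:400][:270].repeat(1,0) if 0 else cv2.resize(t[150:350,100:420],(400,300))]))
E
```

```text
time: 13.4
tool_pos: [475.1, -253.5, 116.1]
tcp_rot: [3.141, -0.001, -0.117]
contact_force: [-0.9, 3.6, 14.0]
grip_width: 0.8
finger_force: 6.7
time: 14.3
tool_pos: [404.9, -245.7, 228.9]
tcp_rot: [3.141, -0.0, -0.118]
contact_force: [0.0, -0.1, -0.1]
grip_width: 0.6
finger_force: 0.0
```

View pics/w5.png

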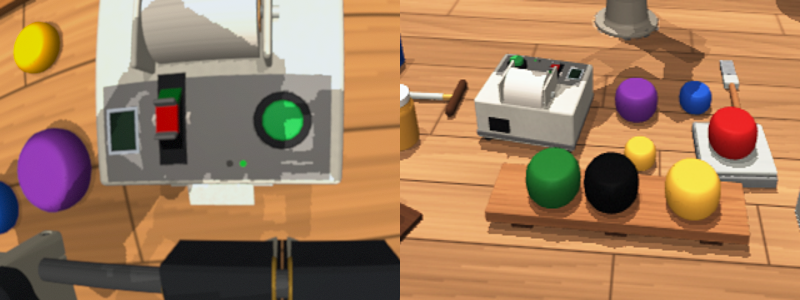

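The key went down to its stop and came back up. Red is still up at the pointers, and the cheeses are where they were.

```bash
python3 -c "
from plant import bot
print(bot.close_job())"
```

```text
the job is handed in; nothing more can be done
None
```

The cheese on the scale was red: I turned the wheel five clicks from brown to red, pressed the print key down to its stop and released it, and handed the job in at about 14.5 s with the arm clear of everything.

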